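# Hook the claw arm into the slotted uprights

## Task

Take the bare steel display arm that has two claws on its back plate, hook its claws into the slots of the two uprights and press it down until it is fully home and the yellow latch springs out over the top of its back plate. Let go and leave it hanging there. Leave the green screw-on arm, which has no claws, where it is.

Things in the scene. Friction and masses are not known exactly. Their poses are not given: they have to be found in the camera images.
- claw_arm_grip (a point): Bare steel arm (0.25 kg) on foot; point amid its 12 mm web (grip across y; x -32 to 65), 36 above underside, 24 below web top. Foot 44 wide, 5 thick, x -90 to 65. Back plate 96 wide, top 39 above point, rear face x=+70. 2 claws behind it at y=±35, 6 thick, 21 long: neck 14 to 22 above point, tooth hangs to point's level. Gap plate to tooth 15 at tip, 8 at neck: lowering pulls plate in. z up; mm.
- stand: 2 fixed uprights; origin on table, midway, in front-face plane; +x into stand, z up; mm. Faces 6 thick, 44 wide, 155 high at y=±35, each with slot 24 wide, z 95 to 137, open behind. Hung arm has the stand's axes: push claws in along +x with arm's grip point at z 97 to 115 (best 106) until plate is 0 to 9 off the faces, then straight down till necks sit on slot edges. Home: it is at (-71, 0, 79).
- latch (a joint): Yellow sprung tongue between the uprights, 20 mm wide, 122 to 134 mm above the table. 0 m: out, 8 mm in front of the faces. The arm's back plate pushes it in (value grows, to 0.012 m; 1 to 2 N) as the claws enter; when the arm is fully home it springs out to 0 over the plate's top edge and locks it.
- plain_arm_grip (a point): Green screw-on arm: same shape and size as the claw arm, point at the same place (middle of its web, 36 mm above its underside), but painted green, four white screw holes in its back plate, no claws. Stands near the claw arm; to be left where it is.
Mind the look-alikes: they are no part of the job. Of the things that look like the part that bears claw_arm_grip, take the one that is farthest from the robot's base at the start.

How it is judged:
By the outcome, as a careful person would: the job done as asked, in the order asked, and still so for the second after the job is handed in, with the robot touching nothing.
It also fails if it takes over 40 s, if anything falls off the work surface, if the arm or the gripper's body presses on something with over 40 N, if the wrist force passes 120 N, or if a joint passes its speed limit or range.

## Robot

A 7-joint arm with a two-finger parallel gripper is mounted at the origin on the work surface. World frame = base frame: x ahead of the robot, y to its left, z up, the work surface at z = 0. Lengths are in m, angles in rad, forces in N, time in s.
With the tool pointing down it reaches from about 0.425 to 0.825 m from the base axis. Payload 3.6 kg.
Tool frame: the origin (TCP) lies at the very end of the fingers, on their centre line; the grasp point (between the pads) lies 19 mm behind it; x points along the fingers, y is the direction in which the jaws open and shut, and the axes are right-handed (so a half turn about x gives the same grasp; the last joint's range is limited). The gripper opens to 93 mm and grips with 3 to 60 N. Pads are 15 mm wide; open, the fingers measure 128 mm over their backs; the gripper's body (75 mm by 188 mm) begins 65 mm behind the grasp point.
Start: joints at [-1.214, 0.615, -0.013, 1.423, 0.008, 1.103, -0.04], TCP at [0.243, 0.603, 0.193] pointing down, gripper open.
Joint ranges: [-3.12, 3.12], [-0.3, 2.06], [-1.34, 1.32], [0.26, 2.42], [-1.36, 4.5], [0.01, 1.98], [-2.84, 2.84]. Speed limits (rad/s): [2.79, 2.79, 3.14, 3.14, 3.14, 3.14, 3.14].

## Interface

Orientations are given as a unit quaternion [w, x, y, z].
In Python, from bench import status, optics, robot gives the robot as it stands.
- The arm moves only by the shell command python3 -m pendant 'ROWS'. ROWS is text: rows parted by semicolons, each of 7 numbers parted by spaces: the shift along the tool's x, y, z in m, then the turn, a rotation vector about the tool's x, y, z in rad, then the finger opening in m, from 0 to 0.093. A call has 1 to 20 rows; each row shifts and turns the commanded pose from where the row before left it, along the tool's axes as they then stand; what a row does not reach is not made up. A row lasts 1/12 s, in which the tool goes at most 41.7 mm and 7.16 degrees, less where a joint would pass 70% of its speed; a pose out of reach is approached as far as the arm can. A call with a gripper value outside its range is refused whole. The fingers move at their own pace and stop on an object; the grip force is fixed at half the most. Time passes only in rows, so rows that do not move let the fingers close. It gives the time, the measured TCP pose, the force and the opening at its end, in the units of the state.
- status.sense(): the state, without advancing time (a new reading comes with each control period).
- optics.grab_frame(name): name is "scene" or "side" or "wrist"; returns the picture (400x640x3 uint8, blue, green, red); there is no depth.
- optics.get_calibration(name): a dict with "vertical_fov" (degrees; the focal length in pixels is half the picture's height over the tangent of half this angle, whatever the lens; pixels are square), "cx", "cy" (the principal point, pixels), "position" and "orientation" of the camera in the world; the wrist camera has in their place "T_tool_cam" (4x4, takes a point from camera to tool coordinates, whose origin is the TCP and whose axes are the tool frame's). Camera axes: x right, y up, looking along -z (the intrinsics and any distortion apply to the point x, -y, -z); pixel columns grow to the right and rows downward; lengths in m; the calibration is good to about 2 mm. A picture is of the moment at which its call begins: read the wrist's pose just before it. get_calibration takes no time and is no camera call.
- robot.sign_off(): hands the job in, once; it reports no verdict.
Trained networks look in the newest picture that a camera, given by its name, has taken for a name from the list of things; names that differ only in an ending like _2 or _b are one class to them, and where a whole thing is asked for, a point or a joint stands for the part that bears it (a point fixed in the world has none). Each returns a list of dicts, best first, with "confidence" (0 to 1); they miss things now and then, are a little off and sometimes report something else, mostly with a low value. They report only what shows in the picture. A call takes as long as a camera call. They do not tell look-alikes from the thing itself.
- optics.find_in(label, camera): "rect" ([left, top, width, height] as shares, 0 to 1, of the picture: columns of its width, rows of its height, round what is visible of it).
- optics.regions_of(label, camera): "pixels" (400x640 bool, what is visible of it) and "rect" ([left, top, width, height] as shares, 0 to 1, of the picture: columns of its width, rows of its height, round what is visible of it).
The state is a dict: "clock": time; "joint_positions": joint angles; "dq": joint speeds; "joint_efforts": joint torques, N m; "tool_pos": TCP position; "tcp_rot": TCP orientation; "force": force on the tool from outside, world axes, zero at the start; "moment": the same for the moment, N m; "gripper_width": opening from 0.0 (shut) to 1.0 (fully open).
Only numpy, scipy, OpenCV 4.12 (cv2) and the standard library are available. Lean on these libraries where they do the work, as an engineer would, in place of code of your own. Each camera call takes 0.05 s, during which the arm holds its last target. There are 200 camera calls.

## Working session

There is one attempt and no reset: what is moved stays moved. The work goes in short steps, Python scripts to look and compute and a shell command to move; the robot and the scene stay as the last step left them, time stands still between calls to the robot, and variables do not carry over. Pictures are saved under pics/ and viewed, about 8 in all and at most 12, crops included, and the job is handed in when it is done.

```bash
ls; mkdir -p pics; python3 - <<'E'
from bench import status, optics, robot
import cv2,numpy as np
s=status.sense(); print({k:np.round(v,3) for k,v in s.items()})
for c in ("scene","side","wrist"):
    im=optics.grab_frame(c); cv2.imwrite(f"pics/{c}0.png",im); print(c,optics.get_calibration(c))
a=cv2.imread("pics/scene0.png");b=cv2.imread("pics/side0.png")
E
```

```text
pics
{'clock': np.float64(0.0), 'joint_positions': array([-1.214,  0.616, -0.013,  1.425,  0.008,  1.103, -0.04 ]), 'dq': array([ 0.001, -0.   , -0.002, -0.001, -0.002,  0.002, -0.001]), 'joint_efforts': array([-0.0000e+00, -4.5894e+01,  2.1000e-01, -1.6574e+01, -6.1000e-02,
        2.1000e-02,  0.0000e+00]), 'tool_pos': array([0.243, 0.602, 0.192]), 'tcp_rot': array([ 0.694,  0.134,  0.694, -0.135]), 'force': array([-0.176,  0.103, -0.134]), 'moment': array([ 0.012, -0.044,  0.032]), 'gripper_width': np.float64(1.0)}
scene {'vertical_fov': 56.96185599916984, 'cx': 315.87543077993223, 'cy': 196.86561323672655, 'position': array([ 0.83971852, -0.06020888,  0.76226402]), 'orientation': array([0.7357646 , 0.20760978, 0.17965476, 0.61909031])}
side {'vertical_fov': 46.38548307915181, 'cx': 317.7543296708313, 'cy': 207.484273824263, 'position': array([ 0.37376525, -0.68011271,  0.91256352]), 'orientation': array([ 0.93975037,  0.34145926, -0.00596019, -0.01546877])}
wrist {'vertical_fov': 70.8063626742579, 'cx': 319.4582643644204, 'cy': 196.6063974770178, 'T_tool_cam': array([[ 2.65708983e-04,  2.84049533e-01, -9.58809570e-01,
        -1.91401411e-01],
       [ 9.99999850e-01,  3.84435652e-04,  3.91013734e-04,
         3.34807724e-04],
       [ 4.79667851e-04, -9.58809530e-01, -2.84049389e-01,
        -7.99010901e-02],
       [ 0.00000000e+00,  0.00000000e+00,  0.00000000e+00,
         1.00000000e+00]])}
```

View pics/scene0.png

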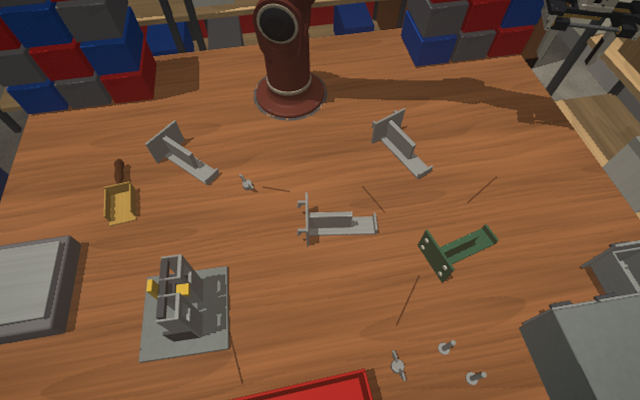

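View pics/side0.png

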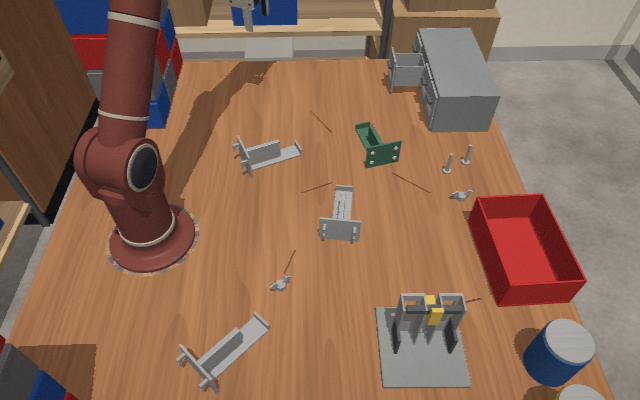

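The scene shows three steel arms: A at (340,222), B at (190,155) and C at (400,145). The green arm is at (455,250). A looks farthest from the base (290,95) and shows claws at (300,205) and (300,235). The stand is at (185,300) in scene and (425,330) in side. I'll enlarge A and the stand.

```bash
cat > h.py <<'E'
import numpy as np,cv2
from scipy.spatial.transform import Rotation as R
from bench import status, optics, robot
def cam(n,s=None):
    c=optics.get_calibration(n); f=200/np.tan(np.radians(c['vertical_fov']/2))
    if n=='wrist':
        s=s or status.sense(); T=np.eye(4); T[:3,:3]=rot(s['tcp_rot']).as_matrix(); T[:3,3]=s['tool_pos']
        T=T@c['T_tool_cam']; return f,c['cx'],c['cy'],T[:3,3],T[:3,:3]
    return f,c['cx'],c['cy'],np.array(c['position']),rot(c['orientation']).as_matrix()
def rot(q): q=np.array(q); return R.from_quat(q[[1,2,3,0]])
def proj(P,C):
    f,cx,cy,p,M=C; q=(np.atleast_2d(P)-p)@M
    return np.c_[cx+f*q[:,0]/-q[:,2], cy-f*q[:,1]/-q[:,2]]
def onz(uv,z,C):
    f,cx,cy,p,M=C; uv=np.atleast_2d(uv)
    d=np.c_[(uv[:,0]-cx)/f,-(uv[:,1]-cy)/f,-np.ones(len(uv))]@M.T
    return p+d*((z-p[2])/d[:,2])[:,None]
E
python3 - <<'E'
from h import *
a=cv2.imread("pics/scene0.png");b=cv2.imread("pics/side0.png")
cr=lambda im,x,y,w,h:cv2.resize(im[y:y+h,x:x+w],(400,300),interpolation=cv2.INTER_CUBIC)
o=np.vstack([np.hstack([cr(a,285,180,104,78),cr(b,300,175,92,69)]),np.hstack([cr(a,130,245,160,120),cr(b,365,280,140,105)])])
cv2.imwrite("pics/crop1.png",o)
C=cam('scene');D=cam('side')
print(onz([(340,228),(190,165),(400,155),(455,255),(185,320)],0,C).round(3))
print(onz([(343,210),(225,350),(270,155),(375,145),(425,350)],0,D).round(3))
E
```

```text
[[ 0.465  0.055  0.   ]
 [ 0.22  -0.289  0.   ]
 [ 0.283  0.253  0.   ]
 [ 0.574  0.292  0.   ]
 [ 0.615 -0.296  0.   ]]
[[ 0.463  0.073  0.   ]
 [ 0.199 -0.288  0.   ]
 [ 0.272  0.28   0.   ]
 [ 0.572  0.312  0.   ]
 [ 0.605 -0.301  0.   ]]
```

View pics/crop1.png

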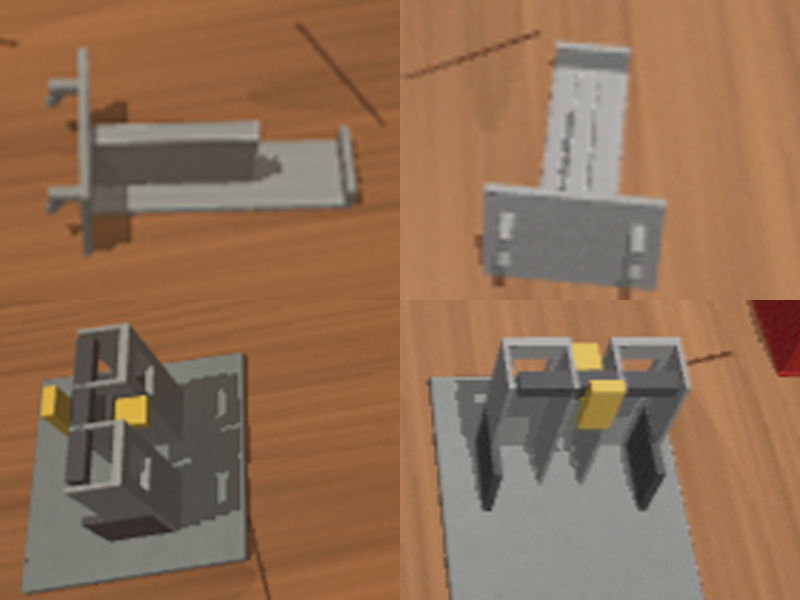

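The crop confirms A. It is the steel arm with two claws on its back plate, no holes and not green, about 0.47 m from the base, against about 0.36 m for B and 0.38 m for C. The stand's slotted faces look towards world +y, and the latch shows in front at scene crop (130,410). I'll fit A's pose now.

```bash
cat >> h.py <<'E'
from scipy.optimize import least_squares
def fit(obs,x0,z):
    "obs: list of (C, model pts mm, px); pose x,y,yaw at height z"
    def pts(p,M): return R.from_euler('z',p[2]).apply(np.array(M)/1000.)+[p[0],p[1],z]
    def res(p): return np.concatenate([(proj(pts(p,M),C)-np.array(U)).ravel() for C,M,U in obs])
    r=least_squares(res,x0,loss='soft_l1'); return r.x,res(r.x).reshape(-1,2)
E
python3 - <<'E'
from h import *
a=cv2.imread("pics/scene0.png");b=cv2.imread("pics/side0.png")
sc=lambda l:np.array(l)/3.846+[285,180]
sd=lambda l:np.array(l)/4.348+[300,175]
p,r=fit([(cam('scene'),[(67,-48,39),(65,48,-36),(-32,0,24),(-90,22,-31)],sc([(82,48),(90,253),(259,131),(352,205)])),
 (cam('side'),[(70,-48,39),(70,48,39),(70,48,-36),(70,-48,-36)],sd([(85,190),(267,203),(256,288),(83,268)]))],[.465,.06,-1.57],.036)
print(p.round(4),r.round(1).tolist())
s=status.sense(); print(rot(s['tcp_rot']).as_matrix().round(3))
cr=lambda im,x,y,w,h:cv2.resize(im[y:y+h,x:x+w],(400,560),interpolation=cv2.INTER_CUBIC)
cv2.imwrite("pics/crop2.png",np.hstack([cr(a,150,250,75,105),cr(b,390,285,80,112)]))
E
```

```text
[ 0.4593  0.0486 -1.7305] [[0.8, -0.7], [0.4, -0.1], [0.3, -0.6], [0.3, 0.1], [0.1, -0.0], [0.1, 1.2], [0.3, 0.9], [0.4, 1.4]]
[[-0.001  0.373  0.928]
 [-0.002  0.928 -0.373]
 [-1.    -0.002  0.   ]]
```

View pics/crop2.png

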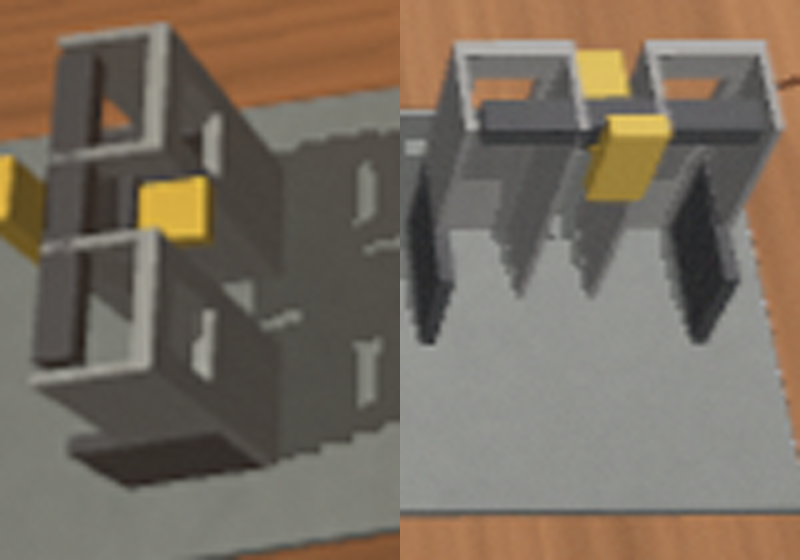

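```bash
python3 - <<'E'
from h import *
sc=lambda l:np.array(l)/5.333+[150,250]
sd=lambda l:(np.array(l)-[400,0])/5+[390,285]
M=[(0,y,155) for y in (-57,-13,13,57)]
S=sc([(172,25),(163,155),(161,233),(156,373)]);D=sd([(455,42),(573,42),(646,42),(766,42)])
for obs in ([(cam('scene'),M,S),(cam('side'),M,D)],[(cam('scene'),M,S)],[(cam('side'),M,D)]):
    p,r=fit(obs,[.6,-.25,-1.57],0.); print(p.round(4),r.round(1).tolist())
    p=np.r_[p]; x=np.r_[R.from_euler('z',p[2]).apply([-.071,0,.079])]+[p[0],p[1],0]; print(x.round(4), np.hypot(*x[:2]))
E
```

```text
[ 0.6001 -0.257  -1.5943] [[-0.7, -0.7], [-0.2, -1.4], [-0.5, -1.2], [-0.9, -0.9], [1.1, -0.5], [1.4, -0.7], [0.9, -0.8], [0.8, -1.0]]
[ 0.6018 -0.186   0.079 ] 0.6299205855430707
[ 0.6022 -0.2561 -1.591 ] [[-0.3, 0.3], [0.4, -0.4], [0.1, -0.2], [-0.2, 0.3]]
[ 0.6036 -0.1851  0.079 ] 0.6313282560475113
[ 0.5979 -0.2585 -1.6042] [[-0.1, -0.0], [0.3, -0.0], [-0.1, 0.0], [-0.1, 0.0]]
[ 0.6003 -0.1875  0.079 ] 0.6288910421961018
```

```bash
python3 -m pendant '0 0 0 .1226 0 0 .093;0 0 0 .1226 0 0 .093;0 0 0 .1226 0 0 .093;0 0 0 .1226 0 0 .093;0 0 0 .1226 0 0 .093;0 0 0 .1226 0 0 .093;0 0 0 .1226 0 0 .093;0 0 0 .1226 0 0 .093;0 0 0 .1226 0 0 .093;0 0 0 .1226 0 0 .093;0 0 0 .1226 0 0 .093;0 .02 .034 0 0 0 .093;0 .02 .034 0 0 0 .093;0 .02 .034 0 0 0 .093;0 .02 .034 0 0 0 .093;0 .02 .034 0 0 0 .093' ; python3 -m pendant '0 .02 .034 0 0 0 .093;0 .02 .034 0 0 0 .093;0 .02 .034 0 0 0 .093;0 .02 .034 0 0 0 .093;0 .02 .034 0 0 0 .093;0 .02 .034 0 0 0 .093;0 .02 .034 0 0 0 .093;0 .02 .034 0 0 0 .093;0 .02 .034 0 0 0 .093;0 .02 .034 0 0 0 .093;0 0 0 0 0 0 .093;0 0 0 0 0 0 .093'
python3 - <<'E'
from h import *
s=status.sense(); im=optics.grab_frame('wrist'); cv2.imwrite('pics/w1.png',im); C=cam('wrist',s)
print(s['tool_pos'].round(4),rot(s['tcp_rot']).as_matrix().round(3).tolist())
p=[.4593,.0486,-1.7305]
o=im.copy()
for L in ([(65,-48,39),(65,48,39),(70,48,39),(70,-48,39),(65,-48,39)],[(-32,-6,24),(65,-6,24),(65,6,24),(-32,6,24),(-32,-6,24)],[(-90,-22,-36),(65,-22,-36),(65,22,-36),(-90,22,-36),(-90,-22,-36)]):
    P=R.from_euler('z',p[2]).apply(np.array(L)/1000)+[p[0],p[1],.036]
    cv2.polylines(o,[proj(P,C).round().astype(int)],False,(0,255,0),1)
cv2.imwrite('pics/w1o.png',o)
E
```

```text
clock: 1.48
tool_pos: [0.3144, 0.4172, 0.1932]
tcp_rot: [-0.459, -0.538, -0.458, 0.539]
force: [0.2, -0.2, -0.1]
gripper_width: 1.003
clock: 2.48
tool_pos: [0.4578, 0.0488, 0.1935]
tcp_rot: [-0.457, -0.54, -0.456, 0.54]
force: [-1.2, 0.2, 0.4]
gripper_width: 1.002
[0.4578 0.0488 0.1935] [[0.0, 0.986, -0.166], [-0.001, -0.166, -0.986], [-1.0, 0.0, 0.001]]
```

View pics/w1o.png

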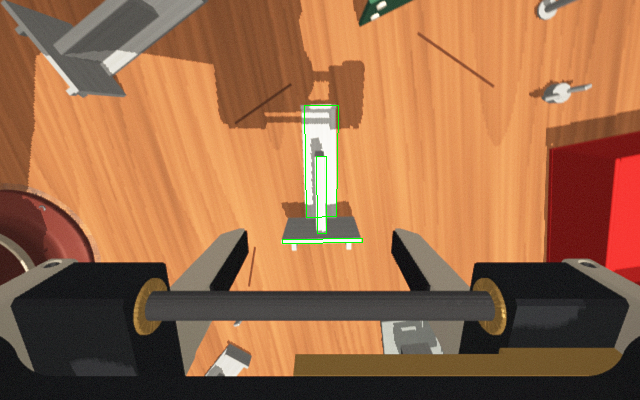

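The model overlay fits the arm to about a pixel: plate at (322,240), web at (320,190). I'll go down and grip, 8 mm nearer the plate.

```bash
python3 -m pendant '.04 .0015 .008 0 0 0 .093;.04 0 0 0 0 0 .093;.04 0 0 0 0 0 .093;.03 0 0 0 0 0 .093;.018 0 0 0 0 0 .093;.008 0 0 0 0 0 .093;0 0 0 0 0 0 .093;0 0 0 0 0 0 .06;0 0 0 0 0 0 .02;0 0 0 0 0 0 0;0 0 0 0 0 0 0;0 0 0 0 0 0 0;0 0 0 0 0 0 0;0 0 0 0 0 0 0;0 0 0 0 0 0 0'
```

```text
clock: 3.78
tool_pos: [0.4576, 0.0434, 0.0176]
tcp_rot: [0.458, 0.539, 0.458, -0.538]
force: [1.0, -0.2, 0.4]
gripper_width: 0.479
```

```bash
python3 -m pendant '0 0 0 0 0 0 0;0 0 0 0 0 0 0;0 0 0 0 0 0 0;0 0 0 0 0 0 0;0 0 0 0 0 0 0;0 0 0 0 0 0 0;0 0 0 0 0 0 0;0 0 0 0 0 0 0;0 0 0 0 0 0 0;0 0 0 0 0 0 0;0 0 0 0 0 0 0;0 0 0 0 0 0 0'
```

```text
clock: 4.78
tool_pos: [0.4575, 0.0434, 0.0174]
tcp_rot: [-0.458, -0.538, -0.458, 0.539]
force: [-0.1, -0.5, -0.9]
gripper_width: 0.126
```

```bash
python3 -m pendant '-.01 0 0 0 0 0 0;-.02 0 0 0 0 0 0;-.02 0 0 0 0 0 0;-.02 0 0 0 0 0 0;0 0 0 -.0715 0 0 0;0 0 0 -.0715 0 0 0;0 .0187 .0242 0 0 0 0;0 .0187 .0242 0 0 0 0;0 .0187 .0242 0 0 0 0;0 .0187 .0242 0 0 0 0;0 .0187 .0242 0 0 0 0;0 .0187 .0242 0 0 0 0;0 .0187 .0242 0 0 0 0;0 .0187 .0242 0 0 0 0;0 0 0 0 0 0 0;0 0 0 0 0 0 0'
python3 - <<'E'
from h import *
s=status.sense(); M=rot(s['tcp_rot']).as_matrix(); print(s['tool_pos'].round(4),M.round(3).tolist(),s['force'].round(1),s['gripper_width'])
org=s['tool_pos']+M@[-.0186,0,-.0065]
st=[.6001,-.257,-1.5943]
outs=[]
for n,(x,y,w,h) in {'scene':(130,215,150,150),'side':(340,230,150,150),'wrist':(160,150,320,250)}.items():
    s=status.sense(); im=optics.grab_frame(n); cv2.imwrite(f'pics/{n}2.png',im); C=cam(n,s)
    if n=='wrist': k=1
    k=4
    o=cv2.resize(im,None,fx=k,fy=k,interpolation=cv2.INTER_CUBIC)
    dr=lambda P,c:cv2.polylines(o,[(proj(P,C)*k+k/2-.5).round().astype(int)],False,c,1)
    for L in ([(70,-48,39),(70,48,39),(70,48,-36),(70,-48,-36),(70,-48,39)],):
        dr((np.array(L)/1000)@np.c_[M[:,2],M[:,1],-M[:,0]].T+org,(0,255,0))
    for sg in (-1,1):
        for a,z0,z1 in ((22,0,155),(12,95,137)):
            L=[(0,sg*35-a,z0),(0,sg*35-a,z1),(0,sg*35+a,z1),(0,sg*35+a,z0),(0,sg*35-a,z0)]
            dr(R.from_euler('z',st[2]).apply(np.array(L)/1000)+[st[0],st[1],0],(0,0,255))
    outs.append(cv2.resize(o[y*k:(y+h)*k,x*k:(x+w)*k],(400,400) if n!='wrist' else (512,400)))
cv2.imwrite('pics/ov2.png',np.hstack(outs[:2])); cv2.imwrite('pics/ov2w.png',outs[2])
E
```

```text
clock: 6.12
tool_pos: [0.603, -0.1551, 0.0863]
tcp_rot: [-0.494, -0.504, -0.495, 0.506]
force: [-0.8, 1.0, -2.8]
gripper_width: 0.131
[ 0.603  -0.1551  0.0863] [[-0.002, 1.0, -0.021], [-0.001, -0.021, -1.0], [-1.0, -0.002, 0.001]] [-0.8  1.  -2.8] 0.1311573534764761
```

View pics/ov2.png

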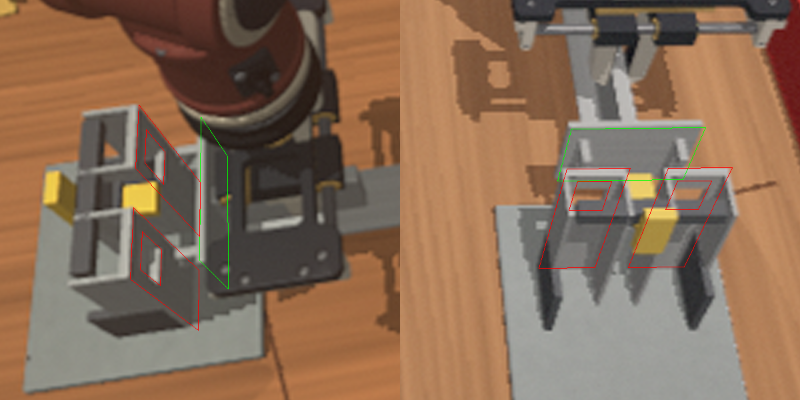

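Side picture: the claws sit at (585,150) and (682,150), lined up with the two uprights. The arm is centred to about 1 mm and its origin is at z 0.105, so I'll push in until the plate is about 4.5 mm off the faces.

```bash
python3 -m pendant '-.001 0 .006 0 0 0 0;0 0 .008 0 0 0 0;0 0 .006 0 0 0 0;0 0 .005 0 0 0 0;0 0 .005 0 0 0 0;0 0 .004 0 0 0 0;0 0 0 0 0 0 0;0 0 0 0 0 0 0'
python3 - <<'E'
from h import *
s=status.sense(); M=rot(s['tcp_rot']).as_matrix()
org=s['tool_pos']+M@[-.0186,0,-.0065]; print('stand frame mm',(1000*R.from_euler('z',1.5943).apply(org-[.6001,-.257,0])).round(1),s['force'].round(1),s['gripper_width'],s['moment'].round(2))
a=[cv2.resize(optics.grab_frame(n)[y:y+120,x:x+120],(400,400),interpolation=cv2.INTER_CUBIC) for n,x,y in(('scene',140,235),('side',370,255))]
cv2.imwrite('pics/ins3.png',np.hstack(a))
E
```

```text
clock: 6.93
tool_pos: [0.603, -0.1866, 0.0884]
tcp_rot: [0.495, 0.505, 0.496, -0.504]
force: [0.2, 0.4, -3.6]
gripper_width: 0.125
stand frame mm [-76.9   1.3 107. ] [ 0.2  0.4 -3.6] 0.12487884113827354 [0.02 0.16 0.02]
```

View pics/ins3.png

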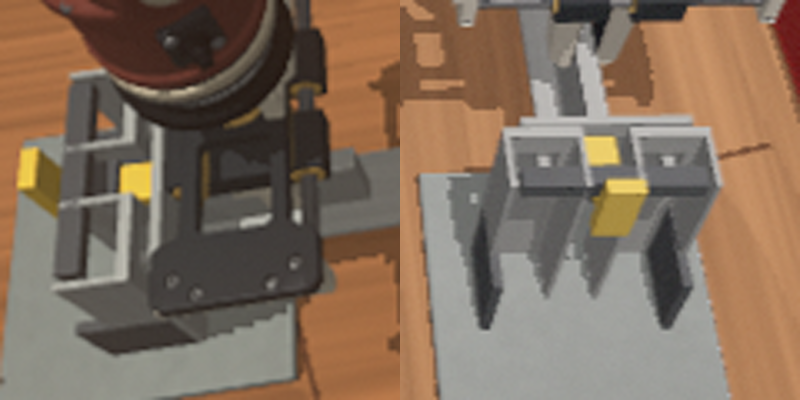

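Claws show through both slots at (545,160) and (668,160), centred. The plate is about 7 mm off by estimate, so I'll go 2.5 mm further and then lower in stages.

```bash
python3 -m pendant '0 0 .0025 0 0 0 0;0 0 0 0 0 0 0;.004 0 .0004 0 0 0 0;.004 0 .0006 0 0 0 0;.004 0 .0006 0 0 0 0;.004 0 .0006 0 0 0 0;0 0 0 0 0 0 0'
```

```text
clock: 7.62
tool_pos: [0.6024, -0.1912, 0.0712]
tcp_rot: [-0.495, -0.504, -0.496, 0.505]
force: [1.4, 1.4, -3.3]
gripper_width: 0.126
```

```bash
cat > st.py <<'E'
from h import *
s=status.sense(); M=rot(s['tcp_rot']).as_matrix()
org=s['tool_pos']+M@[-.0186,0,-.0065]; print('stand frame mm',(1000*R.from_euler('z',1.5943).apply(org-[.6001,-.257,0])).round(1),s['force'].round(1),s['gripper_width'].round(3),s['moment'].round(2))
E
python3 st.py
```

```text
Traceback (most recent call last):
  File "st.py", line 3, in <module>
    org=s['tool_pos']+M@[-.0186,0,-.0065]; print('stand frame mm',(1000*R.from_euler('z',1.5943).apply(org-[.6001,-.257,0])).round(1),s['force'].round(1),s['gripper_width'].round(3),s['moment'].round(2))
                                                                                                                                                          ^^^^^^^^^^^^^^^^^^^^^^^^
AttributeError: 'float' object has no attribute 'round'
```

```bash
sed -i "s/s\['gripper_width'\].round(3)/s['gripper_width']/" st.py; python3 -m pendant '.004 0 .0005 0 0 0 0;.003 0 .0004 0 0 0 0;.002 0 .0003 0 0 0 0;0 0 0 0 0 0 0'; python3 st.py
```

```text
clock: 7.95
tool_pos: [0.6027, -0.1926, 0.0629]
tcp_rot: [-0.495, -0.504, -0.496, 0.505]
force: [-1.4, 1.3, -3.0]
gripper_width: 0.128
stand frame mm [-71.    1.1  81.5] [-1.4  1.3 -3. ] 0.12753760893874871 [ 0.23 -0.02 -0.07]
```

```bash
python3 -m pendant '.0015 0 0 0 0 0 0;.0015 0 0 0 0 0 0;0 0 0 0 0 0 0;0 0 0 0 0 0 0'; python3 st.py;  python3 -m pendant '.002 0 0 0 0 0 0;0 0 0 0 0 0 0;0 0 0 0 0 0 0';python3 st.py
```

```text
clock: 8.28
tool_pos: [0.6036, -0.1923, 0.0612]
tcp_rot: [0.496, 0.505, 0.495, -0.504]
force: [-0.7, 3.2, 2.9]
gripper_width: 0.13
stand frame mm [-71.2   1.9  79.9] [-0.7  3.2  2.9] 0.13002149118301148 [ 0.46  0.27 -0.13]
clock: 8.53
tool_pos: [0.6037, -0.1912, 0.0592]
tcp_rot: [0.496, 0.505, 0.496, -0.503]
force: [-0.9, 5.3, 4.7]
gripper_width: 0.13
stand frame mm [-72.3   2.   77.8] [-0.9  5.3  4.7] 0.1296937441565905 [ 0.87  0.36 -0.16]
```

```bash
cat > pic.py <<'E'
import sys
from h import *
a=[cv2.resize(optics.grab_frame(n)[y:y+120,x:x+120],(400,400),interpolation=cv2.INTER_CUBIC) for n,x,y in(('scene',140,235),('side',370,255))]
cv2.imwrite(sys.argv[1],np.hstack(a))
E
python3 pic.py pics/p4.png
```

```text
(no output)
```

View pics/p4.png

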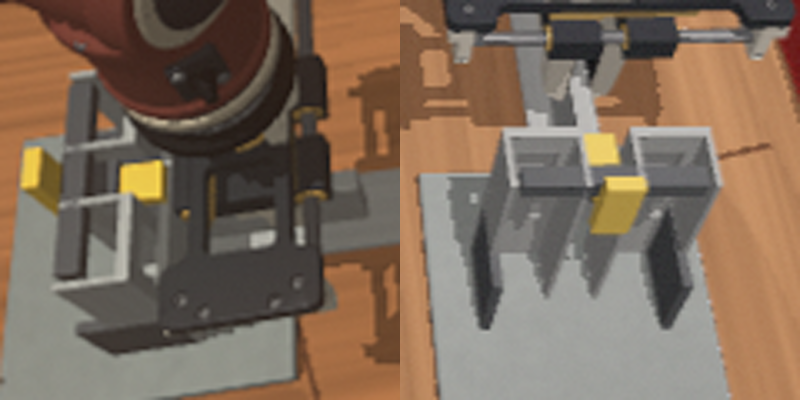

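```bash
cat > yl.py <<'E'
from h import *
for n,(x0,x1,y0,y1) in {'scene':(140,200,270,310),'side':(410,460,285,335)}.items():
    for im,t in ((cv2.imread(f'pics/{n}0.png'),'start'),(optics.grab_frame(n),'now')):
        m=cv2.inRange(cv2.cvtColor(im[y0:y1,x0:x1],cv2.COLOR_BGR2HSV),(18,120,80),(35,255,255))
        k,_,st,ce=cv2.connectedComponentsWithStats(m)
        print(n,t,[(st[i].tolist(),ce[i].round(1).tolist()) for i in range(1,k) if st[i][4]>10])
E
python3 yl.py; python3 st.py
```

```text
scene start [([6, 9, 12, 20, 168], [11.9, 17.7]), ([35, 13, 15, 13, 159], [42.9, 18.9])]
scene now [([6, 9, 13, 20, 169], [12.0, 17.7]), ([35, 13, 15, 13, 157], [42.9, 18.9])]
side start [([16, 10, 10, 9, 80], [20.4, 14.0]), ([17, 23, 17, 17, 220], [24.8, 30.9])]
side now [([16, 10, 10, 9, 75], [20.5, 14.3]), ([17, 23, 17, 17, 217], [24.7, 30.9])]
stand frame mm [-72.3   2.   77.9] [-0.9  5.   6.9] 0.12723294426733667 [ 0.9   0.37 -0.1 ]
```

The latch pixels match the free "out" state exactly in both cameras, so the arm is latched. I'll relieve the load, open the gripper and retreat upward.

```bash
python3 -m pendant '-.0015 0 0 0 0 0 0;0 0 0 0 0 0 .03;0 0 0 0 0 0 .06;0 0 0 0 0 0 .06;0 0 0 0 0 0 .06;0 0 0 0 0 0 .06;0 0 0 0 0 0 .06;0 0 0 0 0 0 .06;0 0 0 0 0 0 .06;0 0 0 0 0 0 .06;0 0 0 0 0 0 .06;0 0 0 0 0 0 .06'
```

```text
clock: 9.73
tool_pos: [0.603, -0.1927, 0.06]
tcp_rot: [-0.496, -0.504, -0.496, 0.504]
force: [-0.2, 0.1, 0.1]
gripper_width: 0.647
```

```bash
python3 -m pendant '-.01 0 -.002 0 0 0 .06;-.02 0 0 0 0 0 .06;-.03 0 0 0 0 0 .06;-.04 0 0 0 0 0 .06;-.04 0 0 0 0 0 .06;0 0 -.04 0 0 0 .06;0 0 -.04 0 0 0 .06;0 0 -.04 0 0 0 .06;0 0 -.04 0 0 0 .06;0 0 -.04 0 0 0 .06;0 0 0 0 0 0 .06;0 0 0 0 0 0 .06'; python3 yl.py; python3 - <<'E'
from h import *
st=[.6001,-.257,-1.5943]; outs=[]
for n,x,y in(('scene',140,225),('side',365,235)):
    im=optics.grab_frame(n); C=cam(n); k=3
    o=cv2.resize(im,None,fx=k,fy=k,interpolation=cv2.INTER_CUBIC)
    L=[(70,-48,39),(70,48,39),(65,48,39),(65,48,-36),(-90,22,-36),(-90,-22,-36)]
    P=R.from_euler('z',st[2]).apply(np.array(L)/1000+[-.071,0,.079])+[st[0],st[1],0]
    cv2.polylines(o,[(proj(P,C)*k+1).round().astype(int)],False,(0,255,0),1)
    outs.append(o[y*k:y*k+390,x*k:x*k+390])
cv2.imwrite('pics/end.png',np.hstack(outs))
E
```

```text
clock: 10.73
tool_pos: [0.6066, 0.0138, 0.2004]
tcp_rot: [0.497, 0.503, 0.498, -0.502]
force: [-0.3, -0.7, 1.0]
gripper_width: 0.645
scene start [([6, 9, 12, 20, 168], [11.9, 17.7]), ([35, 13, 15, 13, 159], [42.9, 18.9])]
scene now [([6, 9, 13, 20, 170], [12.0, 17.7]), ([35, 13, 15, 13, 158], [42.9, 19.0])]
side start [([16, 10, 10, 9, 80], [20.4, 14.0]), ([17, 23, 17, 17, 220], [24.8, 30.9])]
side now [([16, 10, 10, 9, 79], [20.3, 14.0]), ([17, 23, 17, 17, 219], [24.7, 30.9])]
```

View pics/end.png

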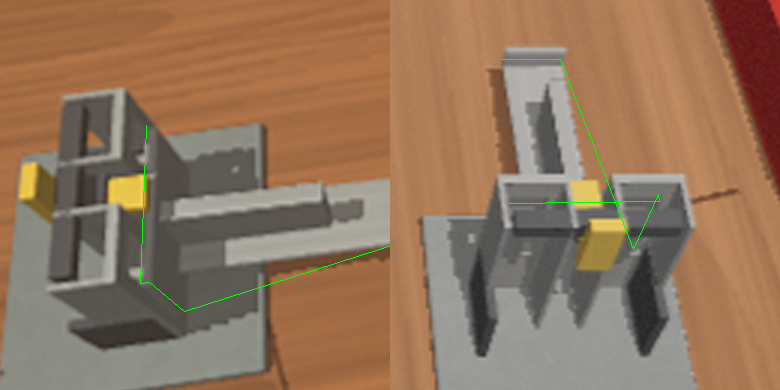

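The arm hangs level with its plate against both uprights, and the yellow latch at (128,192) is out above the plate's top edge. The gripper is clear, so I'm handing in.

```bash
python3 -c "from bench import robot; print(robot.sign_off())"
```

```text
the job is handed in; nothing more can be done
None
```

The clawed steel arm is hooked into both uprights, pressed home and latched. I let go of it and handed the job in at about 11 s of the 40 s allowed.

- **Which arm:** I took the steel arm farthest from the base, at about 0.47 m. The two look-alikes stood at about 0.36 and 0.38 m. The green arm was not approached.
- **Hooking:** Both claws showed through the slots, centred. I then lowered the arm until the vertical force turned from about -3 N to +5–7 N.
- **Latch:** Before and after release, the yellow tongue's pixels in both fixed cameras matched its "out" state at the start to within a pixel or so.
- **After release:** The arm hung level with the robot about 0.2 m away, and the highest force I read was under 10 N.
- **What disagreed:** The scene and side cameras put the stand about 4 mm apart sideways and 2 mm apart in depth. I used the joint fit of both, which was within the slot clearance. While pressing, the tool went about 1 mm below the nominal home height, which is probably calibration error or a little give in the grip.

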